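# Clear the flap of the waste port and hold it open by its lever

## Task

Slide the small steel weight off the metal flap of the waste port with your fingertips, so that it stands upright on the white deck wholly beside the flap; push it, do not lift it or knock it over. Then press the paddle at the long end of the lever all the way down to its stop, so that the lever raises the flap, and finish while still holding the paddle down and the flap open. Do not lift the flap by hand, and leave the bottle, beaker and jar where they stand.

Things in the scene. Friction and masses are not known exactly. Their poses are not given: they have to be found in the camera images.
- port: Fixed waste port, yawed up to 0.35 rad. Origin on the bench. In its axes: housing x -135 to 135, y -215 to -20 mm, flat white deck 75 mm high. In the deck lies the steel flap, x -60 to 60, y -155 to -25 mm, top 1 mm above the deck; deck strips 74 mm wide at its -x and +x sides, 59 mm behind its hinge (-y). Outside the +y end the lever lies along y at x = 0, its paddle towards +y.
- weight: Loose steel weight of about 0.5 kg, standing on the flap at the start: a cylinder 44 mm in diameter and 40 mm high, with a neck and a knob 26 mm across above it, 64 mm high in all. Origin at the centre of its underside, z up.
- paddle_top (a point): Centre of the upper face of the paddle at the lever's long end: flat plate 80 mm across the lever, 50 mm along it, 8 mm thick, 148 mm from the pin. Starts about 136 mm above the bench, sloping up 0.3 rad towards the port's +y; moves almost straight down when pressed, to about 48 mm above the bench at the stop, there sloping down 0.3 rad.
- lever_angle (a joint): Lever angle, rad: 0 at rest, 0.6 with the paddle down at its stop. Turns on a pin at the port's y 55, z 84 mm in a bracket (x -28 to 28, y 37 to 73, up to 98 mm high); its short end lies under a tab on the flap's free edge. The paddle needs about 3 to 8 N; the flap's weight returns it when let go.
- flap_angle (a joint): Flap angle in rad about its hinge at the port's y = -155 mm: 0 shut and flat; about 0.29 when the lever is at its stop. It falls shut when the lever is let go.
- flap: The steel flap plate, 120 by 130 by 6 mm with a thick steel block under it, about 2.4 kg. Origin at the middle of its hinge edge, on its upper face; y points to the free edge, z is normal to it (up when shut).
- lever: The whole lever, paddle included. Origin on the pin, y along the lever towards the paddle, z up out of its upper face.
- bottle: Bystander: glass bottle with blue cap, 64 mm in diameter, 120 mm high, on the bench. Origin at the centre of its underside.
- beaker: Bystander: open glass beaker, 72 mm in diameter, 90 mm high, on the bench. Origin at the centre of its underside.
- jar: Bystander: white jar, 60 mm in diameter, 70 mm high, on the bench. Origin at the centre of its underside.
There are look-alikes about, which are no part of the job. Leave any orange or purple look-alike of the weight alone.

How it is judged:
By the outcome, as a careful person would: the job done as asked, in the order asked, and still so for the second after the job is handed in, while the arm keeps its last pose, push and grip.
It also fails if it takes over 45 s, if anything falls off the work surface, if the arm or the gripper's body presses on something with over 40 N, if the wrist force passes 120 N, or if a joint passes its speed limit or range.

## Robot

A 6-joint arm with a two-finger parallel gripper is mounted at the origin on the work surface. World frame = base frame: x ahead of the robot, y to its left, z up, the work surface at z = 0. Lengths are in m, angles in rad, forces in N, time in s.
With the tool pointing down it reaches from about 0.375 to 0.825 m from the base axis. Payload 5.5 kg.
Tool frame: the origin (TCP) lies at the very end of the fingers, on their centre line; the grasp point (between the pads) lies r.grip_point_offset behind it (r.grip_point_offset is the distance from the TCP to the grasp point, in m); z points along the fingers, y is the direction in which the jaws open and shut (so a half turn about z gives the same grasp; the last joint's range is limited). The gripper opens to 85 mm and grips with 20 to 120 N. Pads are 22 mm wide; open, the fingers measure 114 mm over their backs; the gripper's body (76 mm by 85 mm) begins 54 mm behind the grasp point. The pads swing forward as they close: fully open they stand 13 mm farther back than shut.
Start: joints at [1.35, 0.314, -0.047, 1.21, 0, 1.571], TCP at [0.131, 0.585, 0.231] pointing down, gripper open.
Joint ranges: [-2.67, 2.67], [-0.69, 1.73], [-1.03, 1.25], [-2.08, 2.16], [-1.42, 1.45], [-3.14, 3.14]. Speed limits (rad/s): [2.39, 2.39, 3.01, 3.14, 3.14, 3.14].

## Interface

Orientations are given as a unit quaternion [w, x, y, z].
In Python, from station import telemetry, imaging, r gives the robot as it stands.
- The arm moves only by the tool arm_command, never from a script. Its argument "deltas" is a list of rows, each an object with "linear": the shift along the tool's x, y, z in cm, a list of three; "spin": the turn about the tool's z in rad. A call has 1 to 10 rows; each row shifts and turns the commanded pose from where the row before left it, along the tool's axes as they then stand; what a row does not reach is not made up. A row lasts 1/10 s, in which the tool goes at most 50 mm and 8.59 degrees, less where a joint would pass 70% of its speed; a pose out of reach is approached as far as the arm can. A call with a gripper value outside its range is refused whole. "jaw" is the finger opening in cm, from 0 to 8.54, set as the call begins (left out, the last holds). The fingers move at their own pace and stop on an object; "force" is the grip in N (left out, the last holds). Time passes only in rows, so rows that do not move let the fingers close. It gives the time, the measured TCP pose, the force and the opening at its end, in the units of the state.
- telemetry.observe(): the state, without advancing time (a new reading comes with each control period).
- imaging.grab_frame(name): name is "side" or "top"; returns the picture (400x640x3 uint8, red, green, blue); there is no depth.
- imaging.camera_model(name): a dict with "vfov" (degrees; the focal length in pixels is half the picture's height over the tangent of half this angle, whatever the lens; pixels are square), "cx", "cy" (the principal point, pixels), "extrinsics" (4x4, takes a point from camera to world coordinates). Camera axes: x right, y down, z forward; pixel columns grow to the right and rows downward; lengths in m; the calibration is good to about 2 mm. A picture is of the moment at which its call begins. camera_model takes no time and is no camera call.
- r.finish_job(): hands the job in, once; it reports no verdict.
The state is a dict: "time_s": time; "joint_positions": joint angles; "joint_vel": joint speeds; "joint_efforts": joint torques, N m; "tool_pos": TCP position; "tool_rot": TCP orientation; "force": force on the tool from outside, world axes, zero at the start; "moment": the same for the moment, N m; "width": finger opening in m.
Only numpy, scipy, OpenCV 4.12 (cv2) and the standard library are available. Lean on these libraries where they do the work, as an engineer would, in place of code of your own. Each camera call takes 0.05 s, during which the arm holds its last target.

## Working session

There is one attempt and no reset: what is moved stays moved. The work goes in short steps, Python scripts to look and compute and a tool call to move; the robot and the scene stay as the last step left them, time stands still between calls to the robot, and variables do not carry over. Pictures are saved under pics/ and viewed, and the job is handed in when it is done.

Besides the shell and the picture viewer there is one more tool, called after ">>>" by a JSON object that holds its "name" and its "arguments", one argument or row to a line. arm_command: Moves the arm, as the interface text tells. Its arguments: {"type":"object","properties":{"deltas":{"type":"array","items":{"type":"object","properties":{"linear":{"type":"array","items":{"type":"number"}},"spin":{"type":"number"}}}},"jaw":{"type":"number"},"force":{"type":"number"}},"required":["deltas"]}

```bash
mkdir -p pics; ls; python3 - <<'E'
from station import telemetry, imaging, r
import cv2,json
for n in("side","top"):
    cv2.imwrite(f"pics/{n}0.png",imaging.grab_frame(n)[:,:,::-1]); print(n,imaging.camera_model(n))
print(telemetry.observe(), r.grip_point_offset)
E
```

```text
pics
side {'vfov': 56.73853033075512, 'cx': 327.87033660099013, 'cy': 201.85419543891038, 'extrinsics': array([[-0.98133643, -0.13795474,  0.13396756,  0.36694236],
       [-0.19136207,  0.63190089, -0.75105381,  0.61989786],
       [ 0.01895721, -0.76267277, -0.64650667,  0.65028587],
       [ 0.        ,  0.        ,  0.        ,  1.        ]])}
top {'vfov': 48.030551959189594, 'cx': 313.84480751234975, 'cy': 207.07975181424018, 'extrinsics': array([[-0.06491056, -0.97676261,  0.20425825,  0.25424345],
       [-0.99788905,  0.0631223 , -0.01526517, -0.03159931],
       [ 0.00201719, -0.20481794, -0.97879801,  1.23831297],
       [ 0.        ,  0.        ,  0.        ,  1.        ]])}
{'time_s': 0.1, 'joint_positions': array([ 1.35000698e+00,  3.14198470e-01, -4.79474574e-02,  1.21018854e+00,
       -1.38169108e-06,  1.57081082e+00]), 'joint_vel': array([-0.00022157, -0.00244696,  0.00185992,  0.00105778, -0.00071746,
        0.00050297]), 'joint_efforts': array([-5.25802516e-04, -5.40767455e+01,  3.40540767e+01,  1.12572059e-02,
       -7.44314229e-05,  4.93639732e-06]), 'tool_pos': array([0.13129076, 0.58494644, 0.23050876]), 'tool_rot': array([-8.40369608e-05,  1.10177753e-01,  9.93911601e-01, -7.64467435e-04]), 'force': array([ 0.38200557, -0.6650178 , -0.38796331]), 'moment': array([-0.09028276,  0.00164986, -0.01387957]), 'width': 0.08554198950018163} 0.0187
```

View pics/side0.png

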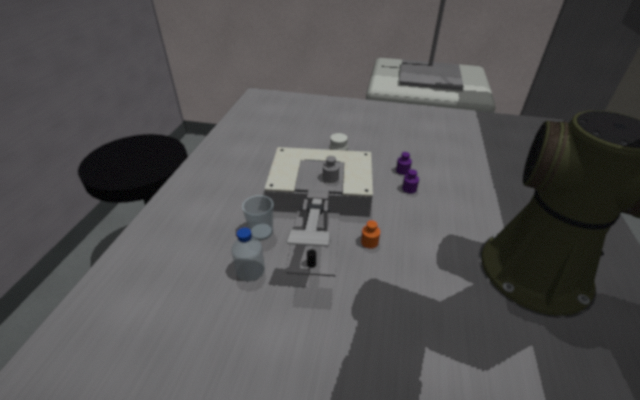

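View pics/top0.png

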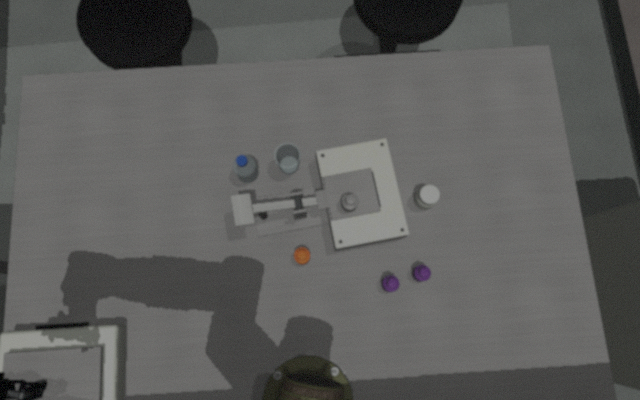

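The weight is the grey knobbed cylinder on the flap, at top (349,201) and side (331,168). The look-alikes are orange at top (302,256) and purple at (390,284) and (421,273). I'll take close crops to confirm this.

```bash
python3 - <<'E'
import cv2
t=cv2.imread("pics/top0.png")[120:270,220:450]; s=cv2.imread("pics/side0.png")[120:290,225:425]
cv2.imwrite("pics/t0c.png",cv2.convertScaleAbs(cv2.resize(t,(782,510),interpolation=cv2.INTER_CUBIC),alpha=1.5))
cv2.imwrite("pics/s0c.png",cv2.convertScaleAbs(cv2.resize(s,(700,595),interpolation=cv2.INTER_CUBIC),alpha=1.5))
E
```

```text
(no output)
```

View pics/t0c.png

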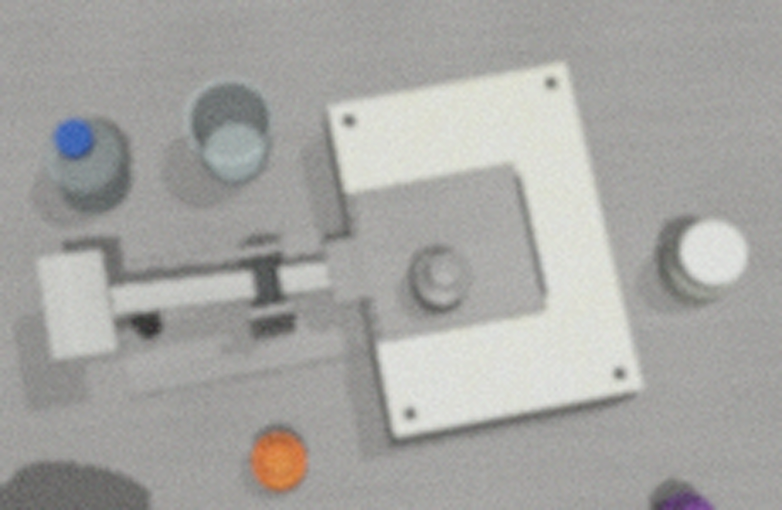

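View pics/s0c.png

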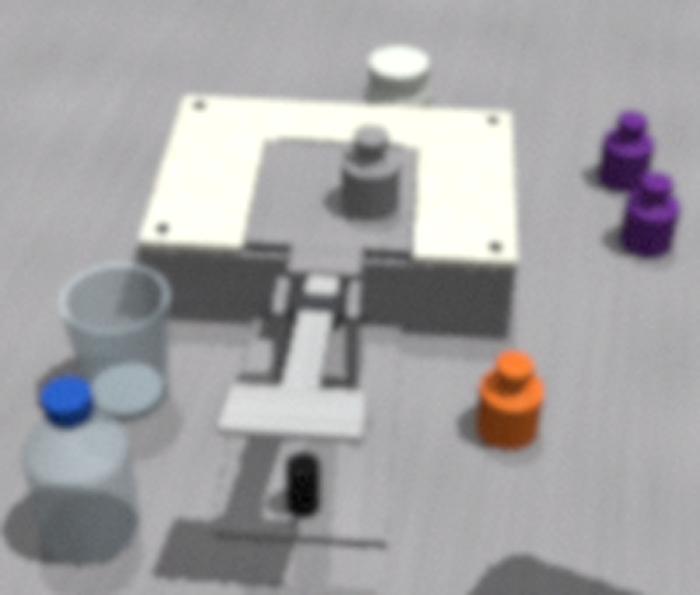

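```bash
cat > h.py <<'E'
import numpy as np
from scipy.optimize import least_squares
CM={'side':(56.73853033075512,327.87033660099013,201.85419543891038,np.array([[-0.98133643,-0.13795474,0.13396756,0.36694236],[-0.19136207,0.63190089,-0.75105381,0.61989786],[0.01895721,-0.76267277,-0.64650667,0.65028587],[0,0,0,1]])),
'top':(48.030551959189594,313.84480751234975,207.07975181424018,np.array([[-0.06491056,-0.97676261,0.20425825,0.25424345],[-0.99788905,0.0631223,-0.01526517,-0.03159931],[0.00201719,-0.20481794,-0.97879801,1.23831297],[0,0,0,1]]))}
def proj(n,P):
    v,cx,cy,E=CM[n]; f=200/np.tan(np.radians(v)/2)
    p=(np.atleast_2d(P)-E[:3,3])@E[:3,:3]
    return p[:,:2]/p[:,2:]*f+[cx,cy]
def back(n,uv,z):
    v,cx,cy,E=CM[n]; f=200/np.tan(np.radians(v)/2)
    d=E[:3,:3]@np.array([(uv[0]-cx)/f,(uv[1]-cy)/f,1]); o=E[:3,3]
    return o+d*(z-o[2])/d[2]
def T(q,p):  # port->world ; q=x,y,yaw
    p=np.atleast_2d(p); c,s=np.cos(q[2]),np.sin(q[2])
    return np.c_[q[0]+c*p[:,0]-s*p[:,1],q[1]+s*p[:,0]+c*p[:,1],p[:,2]]
E
python3 - <<'E'
from h import *
C=np.array([[.135,-.02,.075],[.135,-.215,.075],[-.135,-.215,.075],[-.135,-.02,.075]])
t=np.array([[330,105],[567,62],[640,388],[397,438]])/3.4+[220,120]
s=np.array([[140,245],[183,96],[511,112],[517,262]])/3.5+[225,120]
for n,uv in(('top',t),('side',s)):
    for u in uv: print(n,back(n,u,.075).round(4))
for sel in('t','s','ts'):
    f=lambda q:np.concatenate([(proj(n,T(q,C))-uv).ravel() for n,uv,k in(('top',t,'t'),('side',s,'s')) if k in sel])
    r=least_squares(f,[.5,0,.1]);print(sel,r.x,r.fun.round(1))
q=r.x
# weight: knob top z=.076+.064, fit
kt=np.array([443,273])/3.4+[220,120]; ks=np.array([370,133])/3.5+[225,120]
for n,k in(('top',kt),('side',ks)):
    w=back(n,k,.138); c,s_=np.cos(q[2]),np.sin(q[2]); d=w[:2]-q[:2]; print('w',w,'port',c*d[0]+s_*d[1],-s_*d[0]+c*d[1])
a=.3;pin=np.array([0,.055,.084]);print('paddle',T(q,[[0,.196,.136]]),proj('top',T(q,[[0,.196,.136]])),proj('side',T(q,[[0,.196,.136]])))
E
```

```text
top [ 0.6522 -0.0686  0.075 ]
top [ 0.6762 -0.2614  0.075 ]
top [ 0.409  -0.2915  0.075 ]
top [ 0.3826 -0.102   0.075 ]
side [ 0.6475 -0.0598  0.075 ]
side [ 0.6758 -0.2561  0.075 ]
side [ 0.4076 -0.2918  0.075 ]
side [ 0.3832 -0.0982  0.075 ]
t [ 0.51565356 -0.06419384  0.12242441] [-0.4  0.1 -0.1  0.1  1.   0.3 -0.6 -0.5]
s [ 0.51271692 -0.06002402  0.13550005] [-0.4 -0.5 -0.1  0.2 -0.2  0.1  0.6  0.1]
ts [ 0.51455672 -0.06310134  0.12731332] [-1.   0.5 -0.8  0.2  0.8  0.3 -0.7 -0.2 -0.6 -1.6  0.3 -0.6 -0.1 -0.3
  0.1 -0.5]
w [ 0.49533614 -0.14128521  0.138     ] port -0.02899200179379322 -0.07511066806471481
w [ 0.49847165 -0.14232376  0.138     ] port -0.02601372858399432 -0.07653892675631763
paddle [[0.48967066 0.13131235 0.136     ]] [[241.96481238 209.51482992]] [[308.88833286 236.29106618]]
```

The crops confirm the choice: the grey steel weight stands on the flap at port (-27, -76) mm, and the bystanders and look-alikes are clear of the path. I'll turn the tool to the port's axes and fly over with the jaws at 2.6 cm, so the two fingertips cradle the weight from its +x side. Then I push it towards -x.

>>> {"name": "arm_command", "arguments": {
  "deltas": [
    {"linear": [0,0,0],"spin": -0.116},
    {"linear": [0,0,0],"spin": -0.116},
    {"linear": [0,0,0],"spin": -0.116},
    {"linear": [0,0,0],"spin": 0}
  ],
  "jaw": 2.6
}}

```text
time_s: 0.5
tool_pos: [0.1314, 0.5851, 0.2308]
tool_rot: [-0.0, -0.064, 0.998, -0.0]
force: [-0.3, -1.4, -1.2]
width: 0.0287
```

>>> {"name": "arm_command", "arguments": {
  "deltas": [
    {"linear": [-3.2,-3,0],"spin": 0},
    {"linear": [-3.2,-3,0],"spin": 0},
    {"linear": [-3.2,-3,0],"spin": 0},
    {"linear": [-3.2,-3,0],"spin": 0},
    {"linear": [-3.2,-3,0],"spin": 0},
    {"linear": [-3.2,-3,0],"spin": 0},
    {"linear": [-3.2,-3,0],"spin": 0},
    {"linear": [-3.2,-3,0],"spin": 0},
    {"linear": [-3.2,-3,0],"spin": 0},
    {"linear": [-3.2,-3,0],"spin": 0}
  ]
}}

```text
time_s: 1.5
tool_pos: [0.4881, 0.3271, 0.2312]
tool_rot: [-0.0, -0.062, 0.998, -0.0]
force: [-0.7, 0.9, 0.4]
width: 0.026
```

>>> {"name": "arm_command", "arguments": {
  "deltas": [
    {"linear": [0,-4.6,0],"spin": 0},
    {"linear": [0,-4.6,0],"spin": 0},
    {"linear": [0,-4.6,0],"spin": 0},
    {"linear": [0,-4.6,0],"spin": 0},
    {"linear": [0,-4.6,0],"spin": 0},
    {"linear": [0,-4.6,0],"spin": 0},
    {"linear": [0,-4.6,0],"spin": 0},
    {"linear": [0,-4.6,0],"spin": 0},
    {"linear": [0,-4.6,0],"spin": 0},
    {"linear": [0,-4.6,0],"spin": 0}
  ]
}}

```text
time_s: 2.5
tool_pos: [0.545, -0.1297, 0.2312]
tool_rot: [-0.0, -0.062, 0.998, 0.0]
force: [0.6, -0.2, 0.3]
width: 0.0257
```

```bash
cat >> h.py <<'E'
Q=np.array([.51456,-.0631,.1273])
def toport(p):
    c,s=np.cos(Q[2]),np.sin(Q[2]); d=np.asarray(p)[:2]-Q[:2]
    return np.array([c*d[0]+s*d[1],-s*d[0]+c*d[1],p[2]])
def st():
    from station import telemetry
    o=telemetry.observe(); w,x,y,z=o['tool_rot']
    print('t',o['time_s'],'port',(toport(o['tool_pos'])*1000).round(1),'yawx',np.arctan2(2*(x*y+w*z),1-2*(y*y+z*z)),'F',o['force'].round(1),'width',o['width'])
def pic(n,name,box,k):
    import cv2
    from station import imaging
    im=imaging.grab_frame(n)[:,:,::-1][box[1]:box[3],box[0]:box[2]]
    cv2.imwrite('pics/'+name,cv2.convertScaleAbs(cv2.resize(im,None,fx=k,fy=k,interpolation=cv2.INTER_CUBIC),alpha=1.5))
E
python3 - <<'E'
from h import *
st(); pic('side','s1.png',(225,90,425,290),3); pic('top','t1.png',(220,120,450,270),3.4)
E
```

```text
t 2.5 port [ 21.8 -70.  231.2] yawx -3.0177034921817727 F [ 0.6 -0.2  0.3] width 0.02569597839173834
```

View pics/s1.png

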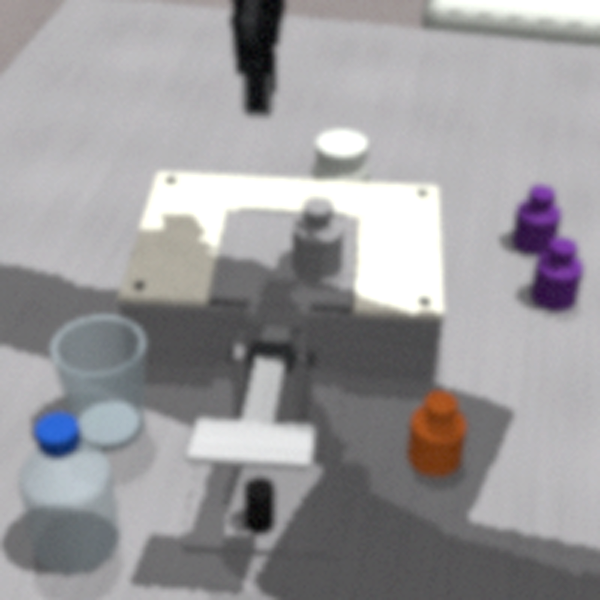

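View pics/t1.png

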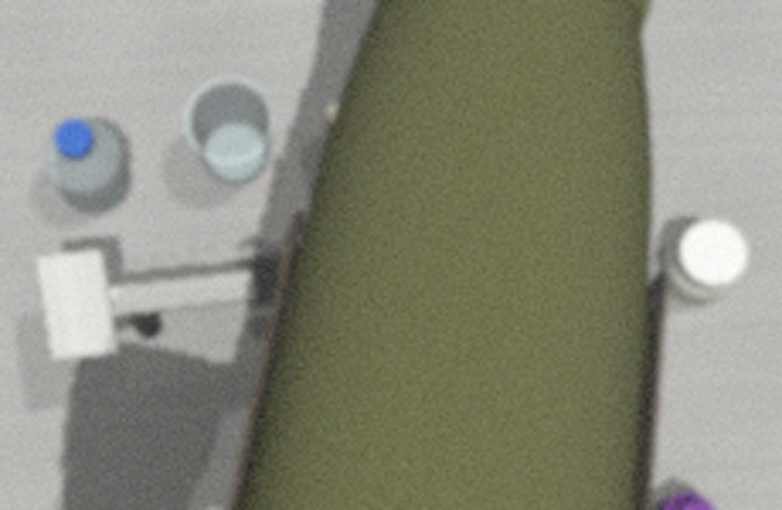

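The side view shows the fingertips above the flap at (311,127), beyond the weight on its +x side. In the top view the arm hides the port. Next I correct y and go down.

>>> {"name": "arm_command", "arguments": {
  "deltas": [
    {"linear": [0,-0.6,2],"spin": 0},
    {"linear": [0,0,3],"spin": 0},
    {"linear": [0,0,3],"spin": 0},
    {"linear": [0,0,3],"spin": 0},
    {"linear": [0,0,2],"spin": 0},
    {"linear": [0,0,0],"spin": 0}
  ]
}}

```text
time_s: 3.2
tool_pos: [0.5432, -0.1324, 0.0982]
tool_rot: [-0.003, -0.063, 0.998, 0.001]
force: [-0.9, 0.5, 0.2]
width: 0.0256
```

```bash
python3 - <<'E'
from h import *
st(); pic('side','s2.png',(265,90,415,240),4)
from station import telemetry
print((proj('side',telemetry.observe()['tool_pos'])-[265,90])*4)
E
```

```text
t 3.2 port [ 19.6 -72.4  98.2] yawx -3.015845577687863 F [-0.9  0.5  0.2] width 0.02564305346965266
[[187.6941869  321.12903832]]
```

View pics/s2.png

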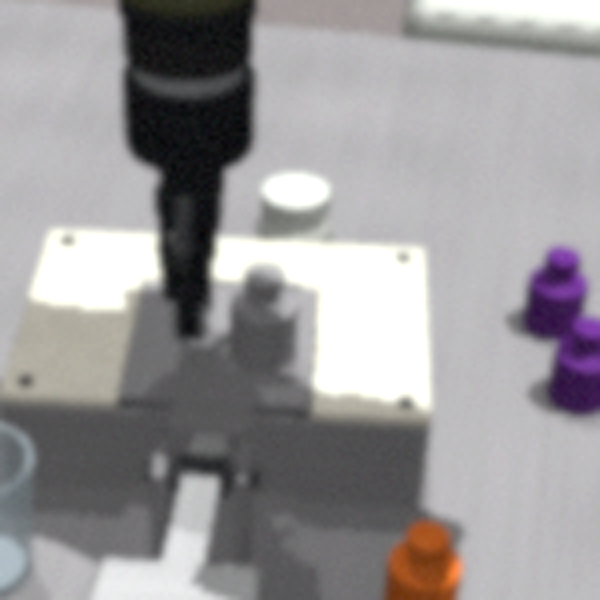

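The fingers stand right on the +x side of the weight, with the front tip at about crop (190,335) and the body well above the knob. I lower to 1 cm above the flap and begin the push.

>>> {"name": "arm_command", "arguments": {
  "deltas": [
    {"linear": [0,-0.3,0.6],"spin": 0},
    {"linear": [0,0,0.6],"spin": 0},
    {"linear": [0.5,0,0],"spin": 0},
    {"linear": [0.5,0,0],"spin": 0},
    {"linear": [0.5,0,0],"spin": 0},
    {"linear": [0.3,0,0],"spin": 0},
    {"linear": [0.3,0,0],"spin": 0},
    {"linear": [0.3,0,0],"spin": 0},
    {"linear": [0.3,0,0],"spin": 0},
    {"linear": [0.3,0,0],"spin": 0}
  ]
}}

```text
time_s: 4.25
tool_pos: [0.5173, -0.1408, 0.0897]
tool_rot: [0.001, -0.064, 0.998, -0.0]
force: [3.1, 0.7, 1.3]
width: 0.0258
```

```bash
python3 - <<'E'
from h import *
st(); pic('side','s3.png',(265,90,415,240),4)
E
```

```text
t 4.25 port [ -7.2 -77.4  89.7] yawx -3.014164351136714 F [3.1 0.7 1.3] width 0.02584411726019391
```

View pics/s3.png

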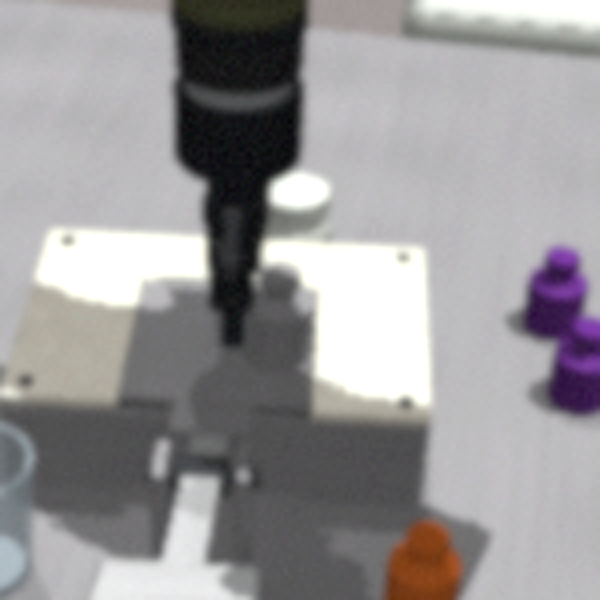

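Contact is made at 3.1 N, with the weight upright in the shadow at crop (280,320). I continue pushing.

>>> {"name": "arm_command", "arguments": {
  "deltas": [
    {"linear": [0.4,0,0.1],"spin": 0},
    {"linear": [0.4,0,0.1],"spin": 0},
    {"linear": [0.4,0,0],"spin": 0},
    {"linear": [0.4,0,0],"spin": 0},
    {"linear": [0.4,0,0],"spin": 0},
    {"linear": [0.4,0,0],"spin": 0},
    {"linear": [0.4,0,0],"spin": 0},
    {"linear": [0.4,0,0],"spin": 0},
    {"linear": [0.4,0,0],"spin": 0},
    {"linear": [0.4,0,0],"spin": 0}
  ]
}}

```text
time_s: 5.3
tool_pos: [0.4802, -0.1465, 0.0892]
tool_rot: [0.003, -0.064, 0.998, -0.001]
force: [8.0, 0.9, 5.6]
width: 0.0263
```

```bash
python3 - <<'E'
from h import *
st(); pic('side','s4.png',(265,90,415,240),4)
E
```

```text
t 5.3 port [-44.7 -78.4  89.2] yawx -3.0141448553406183 F [8.  0.9 5.6] width 0.02627749500350836
```

View pics/s4.png

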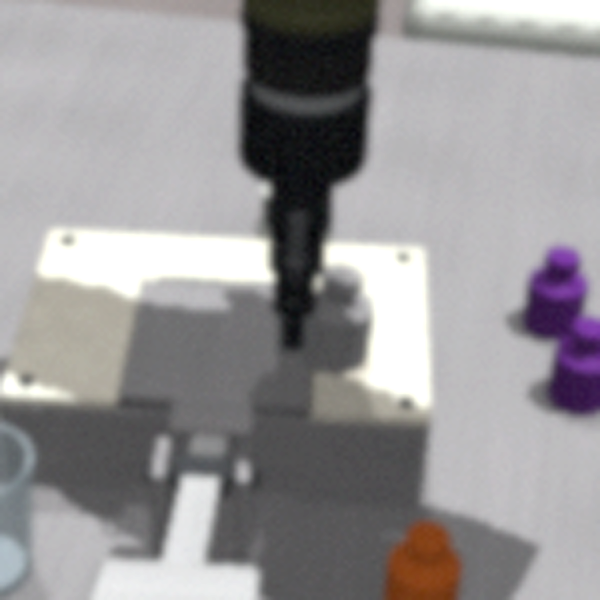

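The weight is upright at crop (343,320), about half over the flap edge. The force has risen to 8 N there, so I continue in small steps.

>>> {"name": "arm_command", "arguments": {
  "deltas": [
    {"linear": [0,0,0],"spin": 0},
    {"linear": [0.3,0,0],"spin": 0},
    {"linear": [0.3,0,0],"spin": 0},
    {"linear": [0.3,0,0],"spin": 0}
  ]
}}

```text
time_s: 5.75
tool_pos: [0.4693, -0.1474, 0.0881]
tool_rot: [0.001, -0.064, 0.998, -0.001]
force: [6.8, 0.7, 5.5]
width: 0.0263
```

>>> {"name": "arm_command", "arguments": {
  "deltas": [
    {"linear": [0.3,0,0],"spin": 0},
    {"linear": [0.3,0,0],"spin": 0},
    {"linear": [0.3,0,0],"spin": 0},
    {"linear": [0,0,0],"spin": 0}
  ]
}}

```text
time_s: 6.15
tool_pos: [0.4601, -0.1484, 0.0881]
tool_rot: [0.001, -0.063, 0.998, -0.001]
force: [5.8, 0.7, 4.0]
width: 0.026
```

```bash
python3 - <<'E'
from h import *
st(); pic('side','s5.png',(265,90,415,240),4)
E
```

```text
t 6.15 port [-64.8 -77.7  88.1] yawx -3.0145534953470987 F [5.8 0.7 4. ] width 0.02603951514623082
```

View pics/s5.png

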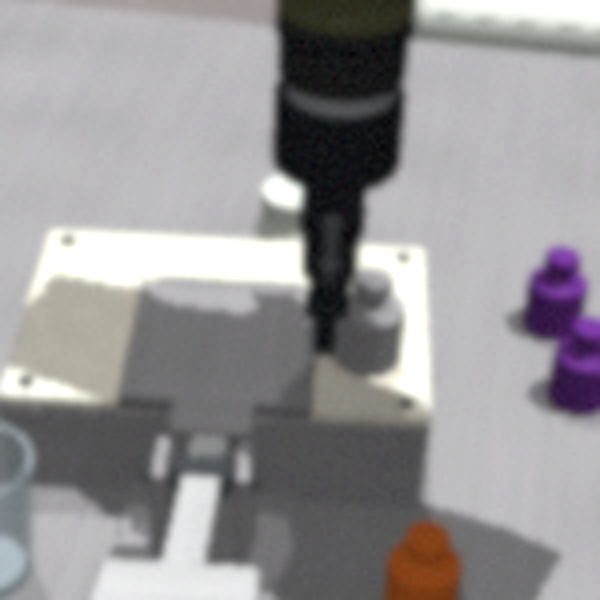

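>>> {"name": "arm_command", "arguments": {
  "deltas": [
    {"linear": [0.3,0,0],"spin": 0},
    {"linear": [0.2,0,0],"spin": 0},
    {"linear": [0,0,0],"spin": 0},
    {"linear": [-0.5,0,0],"spin": 0},
    {"linear": [-1,0,0],"spin": 0},
    {"linear": [-1.5,0,0],"spin": 0},
    {"linear": [0,0,0],"spin": 0}
  ]
}}

```text
time_s: 6.9
tool_pos: [0.4848, -0.1446, 0.0867]
tool_rot: [-0.0, -0.064, 0.998, -0.0]
force: [-0.0, -0.7, -0.1]
width: 0.0258
```

```bash
python3 - <<'E'
from h import *
st(); pic('side','s6.png',(265,90,415,240),4)
for k in ([378,276],[380,276]): print(toport(back('side',np.array(k)/4+[265,90],.137)))
E
```

```text
t 6.9 port [-39.8 -77.1  86.7] yawx -3.0136630774290123 F [-0.  -0.7 -0.1] width 0.02578415937599943
[-0.09762993 -0.08030432  0.137     ]
[-0.09887372 -0.08042122  0.137     ]
```

View pics/s6.png

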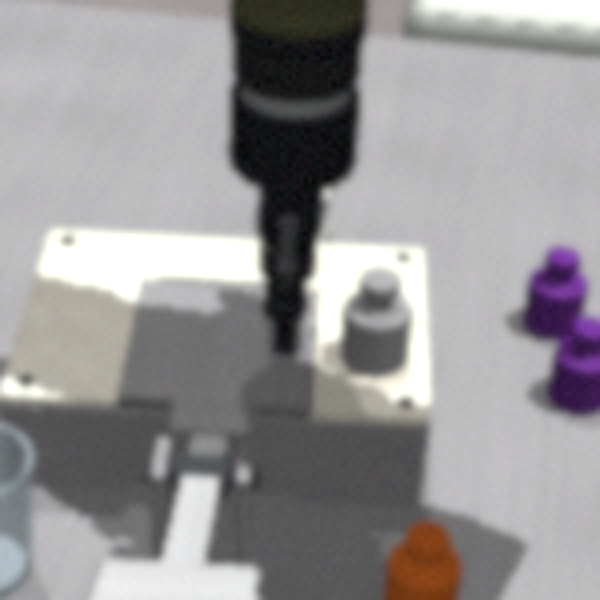

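The weight stands upright on the white strip at crop (378,325), about port (-98, -80) mm. White deck shows between it and the flap, leaving a gap of about 16 mm. Next I back off, rise, close the fingers and go over the paddle.

>>> {"name": "arm_command", "arguments": {
  "deltas": [
    {"linear": [-2,0,0],"spin": 0},
    {"linear": [-2,0,-1],"spin": 0},
    {"linear": [0,0,-3],"spin": 0},
    {"linear": [0,0,-4],"spin": 0},
    {"linear": [0,0,-4],"spin": 0},
    {"linear": [0,2,0],"spin": 0},
    {"linear": [0,4,0],"spin": 0},
    {"linear": [0,4,0],"spin": 0},
    {"linear": [0,4,0],"spin": 0},
    {"linear": [0,4,0],"spin": 0}
  ]
}}

```text
time_s: 7.95
tool_pos: [0.4991, 0.0398, 0.2067]
tool_rot: [-0.001, -0.063, 0.998, -0.0]
force: [0.4, 0.3, -0.4]
width: 0.026
```

>>> {"name": "arm_command", "arguments": {
  "deltas": [
    {"linear": [0,4,0],"spin": 0},
    {"linear": [0,4,0],"spin": 0},
    {"linear": [0,1.3,0],"spin": 0},
    {"linear": [0,0,0],"spin": 0},
    {"linear": [0,0,0],"spin": 0}
  ],
  "jaw": 0
}}

```text
time_s: 8.45
tool_pos: [0.4884, 0.1303, 0.2069]
tool_rot: [-0.001, -0.064, 0.998, -0.001]
force: [1.0, -0.1, -0.7]
width: 0.0003
```

```bash
python3 - <<'E'
from h import *
st(); pic('side','s7.png',(225,90,425,290),3)
E
```

```text
t 8.45 port [ -1.4 195.1 206.9] yawx -3.014254436960056 F [ 1.  -0.1 -0.7] width 0.00025225438330969235
```

View pics/s7.png

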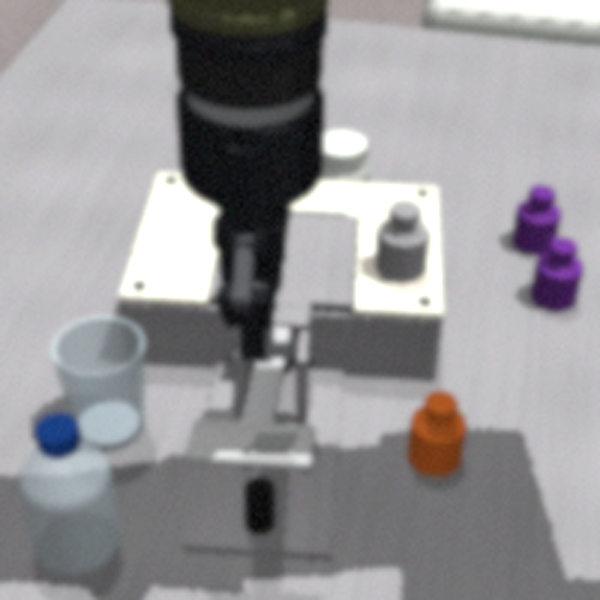

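The weight stands clear on the white strip at crop (403,240) and the closed fingertips hang over the paddle at (255,350). Next I lower and press.

>>> {"name": "arm_command", "arguments": {
  "deltas": [
    {"linear": [0,0,3],"spin": 0},
    {"linear": [0,0,2.5],"spin": 0},
    {"linear": [0,0,0.7],"spin": 0},
    {"linear": [0,0,0.7],"spin": 0},
    {"linear": [0,0,0.7],"spin": 0},
    {"linear": [0,0,0.7],"spin": 0},
    {"linear": [0,0,0.7],"spin": 0},
    {"linear": [0,0,0.7],"spin": 0},
    {"linear": [0,0,0.7],"spin": 0}
  ]
}}

```text
time_s: 9.4
tool_pos: [0.4909, 0.1324, 0.1051]
tool_rot: [0.002, -0.064, 0.998, 0.002]
force: [-1.4, 4.4, 6.4]
width: 0.0
```

>>> {"name": "arm_command", "arguments": {
  "deltas": [
    {"linear": [0,0,0.7],"spin": 0},
    {"linear": [0,0,0.7],"spin": 0},
    {"linear": [0,0,0.7],"spin": 0},
    {"linear": [0,0,0.7],"spin": 0},
    {"linear": [0,0,0.5],"spin": 0},
    {"linear": [0,0,0],"spin": 0}
  ]
}}

```text
time_s: 10.0
tool_pos: [0.4909, 0.1325, 0.0717]
tool_rot: [0.002, -0.064, 0.998, 0.002]
force: [-0.4, 5.7, 4.5]
width: 0.0001
```

```bash
python3 - <<'E'
from h import *
st(); pic('side','s8.png',(225,90,425,290),3)
E
```

```text
t 10.0 port [  1.4 197.   71.7] yawx -3.014181865282832 F [-0.4  5.7  4.5] width 7.479666271665123e-05
```

View pics/s8.png

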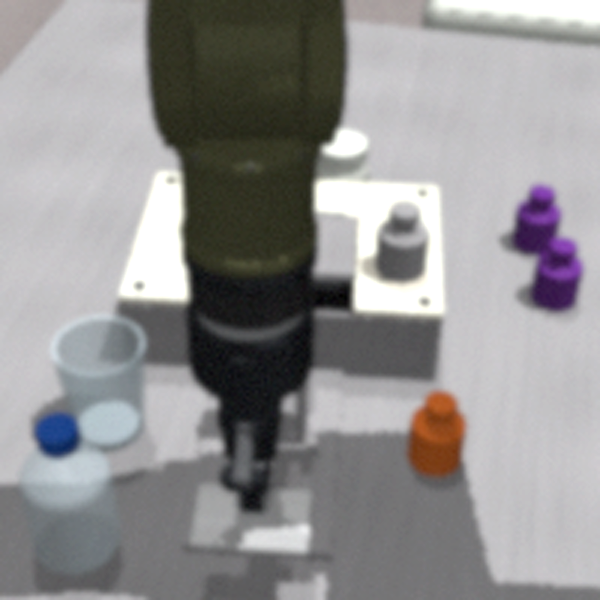

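The paddle is going down and the flap has opened, leaving a dark gap at (335,292). I continue to the stop.

>>> {"name": "arm_command", "arguments": {
  "deltas": [
    {"linear": [0,0,0.5],"spin": 0},
    {"linear": [0,0,0.5],"spin": 0},
    {"linear": [0,0,0.4],"spin": 0},
    {"linear": [0,0,0.4],"spin": 0},
    {"linear": [0,0,0],"spin": 0}
  ]
}}

```text
time_s: 10.55
tool_pos: [0.4911, 0.1301, 0.0535]
tool_rot: [0.002, -0.063, 0.998, -0.001]
force: [2.2, -2.5, 5.2]
width: 0.0003
```

>>> {"name": "arm_command", "arguments": {
  "deltas": [
    {"linear": [0,0,0.3],"spin": 0},
    {"linear": [0,0,0.3],"spin": 0},
    {"linear": [0,0,0],"spin": 0}
  ]
}}

```text
time_s: 10.85
tool_pos: [0.4916, 0.1297, 0.051]
tool_rot: [0.003, -0.063, 0.998, -0.002]
force: [-9.2, -5.5, 40.0]
width: 0.0004
```

The stop is reached, since the force jumped from 5 to 40 N. I ease off slightly while still pressing.

>>> {"name": "arm_command", "arguments": {
  "deltas": [
    {"linear": [0,0,-0.1],"spin": 0},
    {"linear": [0,0,-0.1],"spin": 0},
    {"linear": [0,0,0],"spin": 0},
    {"linear": [0,0,0],"spin": 0}
  ]
}}

```text
time_s: 11.25
tool_pos: [0.4914, 0.1298, 0.0515]
tool_rot: [0.002, -0.063, 0.998, -0.001]
force: [-4.0, -4.1, 23.4]
width: -0.0
```

```bash
python3 - <<'E'
from h import *
st(); pic('side','s9.png',(225,90,425,290),3);pic('top','t9.png',(220,120,450,270),3.4); st()
for a,p in((.29,'flap'),):
    for x in(-.06,.06):
        e=T(Q,[[x,-.155+.13*np.cos(a),.076+.13*np.sin(a)]]); print((proj('side',e)-[225,90])*3,(proj('top',e)-[220,120])*3.4)
E
```

```text
t 11.25 port [  1.5 194.3  51.5] yawx -3.015534352421983 F [-4.  -4.1 23.4] width -4.291842894970934e-05
t 11.35 port [  1.5 194.3  51.5] yawx -3.015489591951558 F [-4.  -3.5 24.7] width -0.00015041737028303605
[[354.86100866 263.3918492 ]] [[390.57001891 330.97348944]]
[[207.71247603 255.41387068]] [[359.14125839 179.62047605]]
```

View pics/s9.png

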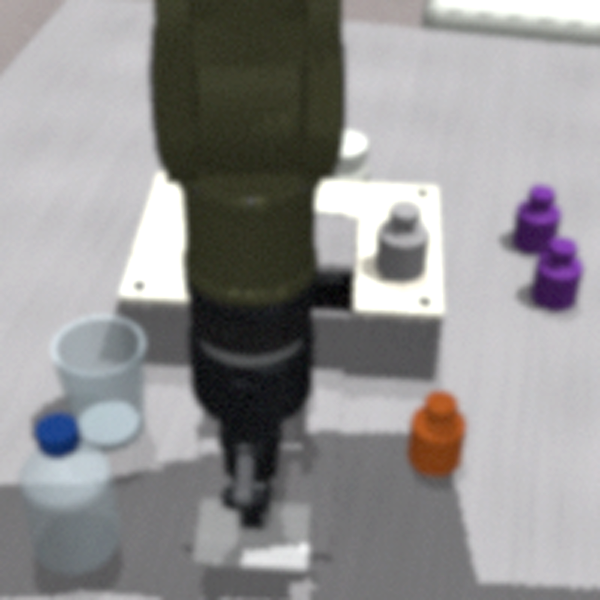

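View pics/t9.png

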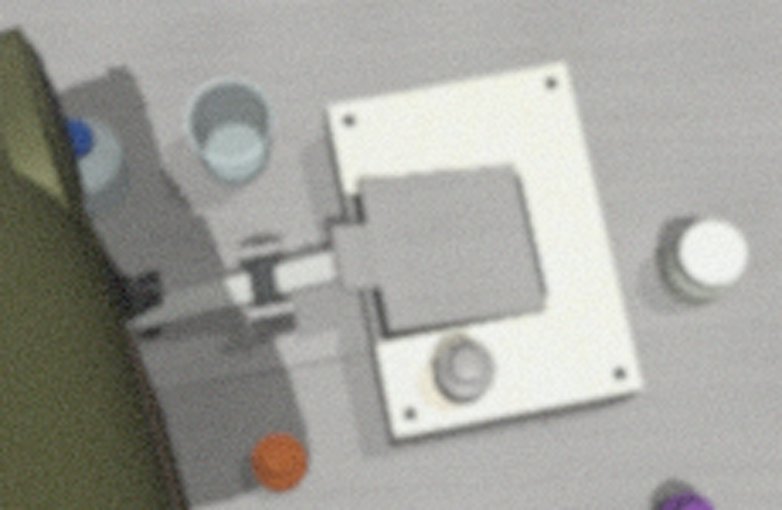

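Top view: the flap is raised, with its free corner at (388,332) against (390,331) predicted for 0.29 rad. The weight stands upright on the white strip at (463,368), and the beaker, bottle and jar have not moved. The paddle is held at its stop with a steady 24 N, so I hand in.

```bash
python3 -c "
from station import r
print(r.finish_job())"
```

```text
the job is handed in; nothing more can be done
None
```

I pushed the steel weight off the flap with the fingertips, without lifting it. It now stands upright on the -x deck strip at about port (-98, -80) mm, roughly 16 mm clear of the flap. I then pressed the paddle to its stop with closed fingers and handed the job in at about 11.4 s, still holding it down.

- **Lever and flap:** the force jumped at the stop with the tip at 51 mm, and I eased off to a steady 24 N or so. The flap's raised corner matches a 0.29 rad opening to about 2 pixels in the top view.
- **Bystanders:** the bottle, beaker and jar showed no movement in the last pictures. The arm partly hid the bottle in the top view.
- **Brief peaks:** the fingertips pressed the paddle with 40 N for a moment at the stop. The push on the weight rose to about 8 N as it crossed the flap edge, and it stayed upright.
- **Disagreement:** the two cameras differed by about 3–4 mm on the port's position, which is small against the gaps left. No check failed.

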